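Fit the boom bar into the microscope boom stand

ROBOT

A 6-joint arm with a two-finger parallel gripper is mounted at the origin on the work surface. World frame = base frame: x ahead of the robot, y to its left, z up, the work surface at z = 0. Lengths are in m, angles in rad, forces in N, time in s.
With the tool pointing down it reaches from about 0.15 to 0.775 m from the base axis. Payload 6.1 kg.
Tool frame: the origin (TCP) lies on the centre line of the jaws, within the pads' length; the fingertips stand 8 mm ahead of it and the grasp point (between the pads) lies 11 mm behind it; z points along the fingers, y is the direction in which the jaws open and shut (so a half turn about z gives the same grasp; the last joint's range is limited). The gripper opens to 85 mm and grips with 20 to 120 N. Pads are 22 mm wide; open, the fingers measure 114 mm over their backs; the gripper's body (76 mm by 85 mm) begins 54 mm behind the grasp point. The pads swing forward as they close: fully open they stand 13 mm farther back than shut.
Start: joints at [1.234, 0.126, -0.04, 1.405, 0, 1.571], TCP at [0.173, 0.495, 0.239] pointing down, gripper open.
Joint ranges: [-2.72, 2.72], [-0.95, 1.95], [-1.27, 1.35], [-1.78, 2.02], [-1.46, 1.47], [-3.14, 3.14]. Speed limits (rad/s): [2.39, 2.39, 3.01, 3.14, 3.14, 3.14].

INTERFACE

Orientations are given as a rotation vector (axis times angle).
In Python, from rig import * gives the robot as it stands.
- The arm moves only by the tool move_arm, never from a script. Its argument "deltas" is a list of rows, each a list of 7 numbers: the finger opening in m, from 0 to 0.0854, then the shift along the world's x, y, z in m, then the turn, a rotation vector about the world's x, y, z in rad. In form: [[hand, tx, ty, tz, rx, ry, rz], ...]. A call has 1 to 20 rows; each row is the pose to reach, as a shift and turn from the pose commanded when the call began; what a row does not reach only later rows make up. A row lasts 1/8 s, in which the tool goes at most 62.5 mm and 10.7 degrees, less where a joint would pass 70% of its speed; a pose out of reach is approached as far as the arm can. A call with a gripper value outside its range is refused whole. The fingers move at their own pace and stop on an object; the grip force is fixed at half the most. Time passes only in rows, so rows that repeat a pose let the fingers close. It gives the time, the measured TCP pose, the force and the opening at its end, in the units of the state.
- state(): the state, without advancing time (a new reading comes with each control period).
- snapshot(name): name is "side" or "top"; returns a dict with "frame" (400x640x3 uint8, red, green, blue), "fov_y" (degrees; the focal length in pixels is half the picture's height over the tangent of half this angle, whatever the lens; pixels are square), "cx", "cy" (the principal point, pixels), "rvec" (rotation vector, rad) and "tvec" (3), from world to camera coordinates, as OpenCV has them. Camera axes: x right, y down, z forward; pixel columns grow to the right and rows downward; lengths in m; the calibration is good to about 2 mm. A picture is of the moment at which its call begins. There is no depth.
- close_job(): hands the job in, once; it reports no verdict.
The state is a dict: "time": time; "qpos": joint angles; "joint_vel": joint speeds; "joint_torque": joint torques, N m; "tcp_pos": TCP position; "orientation": TCP orientation; "wrist_force": force on the tool from outside, world axes, zero at the start; "ft_torque": the same for the moment, N m; "opening": finger opening in m.
Only numpy, scipy, OpenCV 4.12 (cv2) and the standard library are available. Lean on these libraries where they do the work, as an engineer would, in place of code of your own. Each camera call takes 0.05 s, during which the arm holds its last target. There are 200 camera calls.

TASK

Take the steel boom bar out of its cradle and slide its tapered end about halfway into the sleeve of the microscope boom stand, let go, take the bar again further back near its flange, and push it fully home against the solid stop that you will feel deep inside, behind a soft buffer. Push firmly through the drag of the brake but gently: ease it when it binds, do not wedge or ram it. Leave the bar in place and the other things on the table as they are.

Things in the scene. Friction and masses are not known exactly. Their poses are not given: they have to be found in the camera images.
- bar: Round steel boom bar, 275 mm long, 220 g, lying level in its cradle. Shank 18 mm in diameter; one end tapers to 8 mm over 14 mm (the tip), the other has a flange 30 mm in diameter, 10 mm thick. Origin on the axis, 140 mm behind the tip, 125 mm ahead of the flange's front face, near the balance point; x along the axis towards the tip (it may roll about x).
- bar_tip (a point): The centre of the bar's tapered end: 140 mm from the bar's origin along its x.
- cradle: Fixed black cradle, base 250 x 70 x 12 mm. Two open U saddles, 16 mm along the bar, 36 mm across, at x = +95 and -85 mm, hold the bar with its axis 62 mm above the table; the cheeks reach 3 mm above the axis. Between the saddles the bar is free all round; lift it straight up. Origin under the base, right below the bar's origin; x towards the bar's tip.
- boom_stand: Fixed stand: dark steel base 180 x 130 x 22 mm (x 25 to 205 mm), short post, level aluminium sleeve (x 0 to 218 mm, 34 mm outside diameter, 44 mm at the flared mouth), nothing taller than 150 mm. Origin on the table right below the mouth; x along the bore, the way the bar is pushed. More than 45 N in all between bar and stand is ramming or wedging.
- mouth (a point): Centre of the sleeve's mouth, on the bore axis, which is level and 110 mm above the table; its x axis as the stand's. The bore is 20 mm in diameter (2 mm wider than the bar); the mouth is flared to 29 mm, narrowing over the first 10 mm.
- buffer (a joint): How far the sprung buffer inside the sleeve is pressed in, m: 0 when untouched, 0.004 when solid (bar home). It springs back if the bar is withdrawn; the brake holds the bar against it.
- beaker: Bystander: open glass beaker, 68 mm in diameter, 78 mm tall; origin under its centre.
- eyepiece: Bystander: black eyepiece standing upright, 48 mm in diameter, 62 mm tall; origin under its centre.
- specimen: Bystander: dark lump of ore about 40 x 32 x 34 mm; origin under its centre.
- dish: Bystander: shallow clear dish, 90 mm in diameter, 16 mm tall; origin under its centre.
- brake (a point): On the bore axis, 45 mm from the mouth, under the small white housing: a sprung brake shoe in the bore's roof presses the bar down. The tip needs about 5 to 12 N to pass it; from then on the bar drags with about 2 to 8 N, and stays where it is left. The bar may sag there by up to 4 mm at its flange, and must come level as it goes deeper: give way to side loads, up, down and across, or it wedges.
- sleeve_end (a point): On the bore axis at the closed end, 206 mm from the mouth. Before it is a hidden stop, elsewhere each time: the tip meets its sprung buffer 162 to 187 mm from the mouth (it gives under 1.5 to 2.5 N more than the drag) and 4 mm farther it is solid and yields no more: the force climbs on. Home is against the solid stop; 84 to 109 mm of the bar, flange included, stay outside.

How it is judged:
By the outcome, as a careful person would: the job done as asked, in the order asked, and still so for the second after the job is handed in, with the robot touching nothing.
It also fails if it takes over 72 s, if anything falls off the work surface, if the arm or the gripper's body presses on something with over 40 N, if the wrist force passes 120 N, or if a joint passes its speed limit or range.

## Working session

There is one attempt and no reset: what is moved stays moved. The work goes in short steps, Python scripts to look and compute and a tool call to move; the robot and the scene stay as the last step left them, time stands still between calls to the robot, and variables do not carry over. Pictures are saved under pics/ and viewed, about 8 in all and at most 12, crops included, and the job is handed in when it is done.

Besides the shell and the picture viewer there is one more tool, called as name(argument=value, ...), one argument or row to a line, values as JSON. move_arm: Moves the arm, as the interface text tells. Its arguments: {"type":"object","properties":{"deltas":{"type":"array"}},"required":["deltas"]}

```bash
mkdir -p pics; cat > h.py <<'E'
from rig import *
import numpy as np, cv2
def cam(s):
    f=s["frame"].shape[0]/2/np.tan(np.radians(s["fov_y"])/2)
    K=np.array([[f,0,s["cx"]],[0,f,s["cy"]],[0,0,1.]]); R=cv2.Rodrigues(np.array(s["rvec"],float))[0]
    return K,R,np.array(s["tvec"],float).ravel()
def ray(s,u,v):
    K,R,t=cam(s); d=R.T@np.linalg.solve(K,[u,v,1.]); return -R.T@t,d
def onz(s,u,v,z):
    c,d=ray(s,u,v); return c+d*(z-c[2])/d[2]
def proj(s,P):
    K,R,t=cam(s); return cv2.projectPoints(np.array(P,float).reshape(-1,3),cv2.Rodrigues(R)[0],t,K,None)[0].reshape(-1,2)
def save(s,n): cv2.imwrite("pics/"+n+".png",cv2.cvtColor(s["frame"],cv2.COLOR_RGB2BGR))
E
python3 - <<'E'
from h import *
import pickle
d={}
for n in("top","side"):
    s=snapshot(n); save(s,n+"0"); d[n]=s; K,R,t=cam(s); print(n,K[0,0],s["cx"],s["cy"],-R.T@t, R[2])
pickle.dump(d,open("s0.pkl","wb"))
s=state();print(s)
E
```

```text
top 432.849139946163 316.9411379334931 191.74501136268628 [0.37327781 0.01127599 1.18987706] [ 0.14262882  0.00398666 -0.98976822]
side 402.393303358971 318.6383976652336 200.76422197571097 [0.30117422 0.5479799  0.76015232] [ 0.25575523 -0.62269194 -0.73948902]
{'time': 0.1, 'qpos': array([ 1.23399045e+00,  1.26297893e-01, -4.04953774e-02,  1.40537634e+00,
       -8.49512060e-06,  1.57078005e+00]), 'joint_vel': array([ 0.00077378, -0.00038292,  0.00186122,  0.00075004,  0.00102754,
       -0.00069083]), 'joint_torque': array([ 8.60599193e-04, -4.36901307e+01,  3.53605199e+01,  1.36192620e-02,
        1.58400685e-04, -6.13774247e-06]), 'tcp_pos': array([0.17338743, 0.49517713, 0.23862307]), 'orientation': array([-5.26493853e-01, -3.09693566e+00,  2.12871055e-03]), 'wrist_force': array([-0.84137344, -0.43472475, -0.64835955]), 'ft_torque': array([-0.06103457, -0.05065623,  0.01195846]), 'opening': 0.08539243623065083}
```

View pics/top0.png

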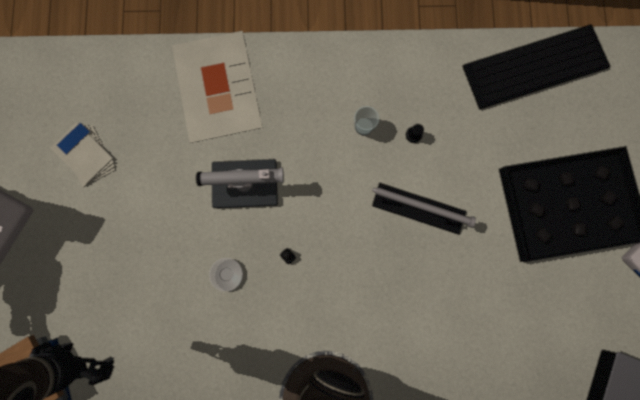

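View pics/side0.png

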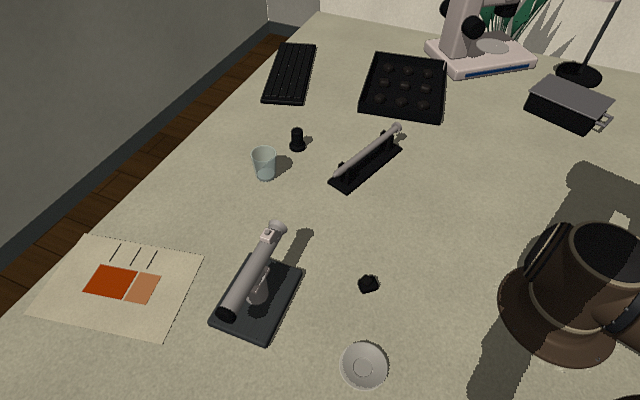

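The top view shows the bar from its tip at about (375,189) to the flange at about (470,221). The sleeve runs from its mouth at about (283,174) to its end at (198,179). In the side view the mouth is at (277,228) and the bar's flange is at (397,128). Next I'll zoom in and fit these with masks.

```bash
cat > m0.py <<'E'
from h import *
import pickle
d=pickle.load(open("s0.pkl","rb"))
def fit(s,box,thr,n,satmax=60):
    u0,v0,u1,v1=box; im=s["frame"][v0:v1,u0:u1]; hsv=cv2.cvtColor(im,cv2.COLOR_RGB2HSV)
    g=hsv[...,2]; print(n,"V pct",np.percentile(g,[5,25,50,75,95]))
    return g
T,S=d["top"],d["side"]
def crop(s,b,k):
    u0,v0,u1,v1=b; return cv2.resize(cv2.cvtColor(s["frame"][v0:v1,u0:u1],cv2.COLOR_RGB2BGR),None,fx=k,fy=k,interpolation=cv2.INTER_NEAREST)
a=crop(T,(190,155,300,215),3.6); a=crop(T,(190,155,290,215),4); b=crop(T,(368,178,468+20,238),4)[:, :480]
c=crop(S,(200,210,300,290),4)[:300]; e=crop(S,(325,115,411,190),4)
W=np.zeros((600,800,3),np.uint8)
W[:240,:400]=a; 
b=b[:240,:]; b=cv2.resize(b,(400,200),interpolation=cv2.INTER_NEAREST); W[:200,400:]=b
W[260:560,:400]=c[:300,:400]; W[260:560,400:400+344]=e[:300]
cv2.imwrite("pics/z0.png",W)
E
python3 m0.py
```

```text
(no output)
```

View pics/z0.png

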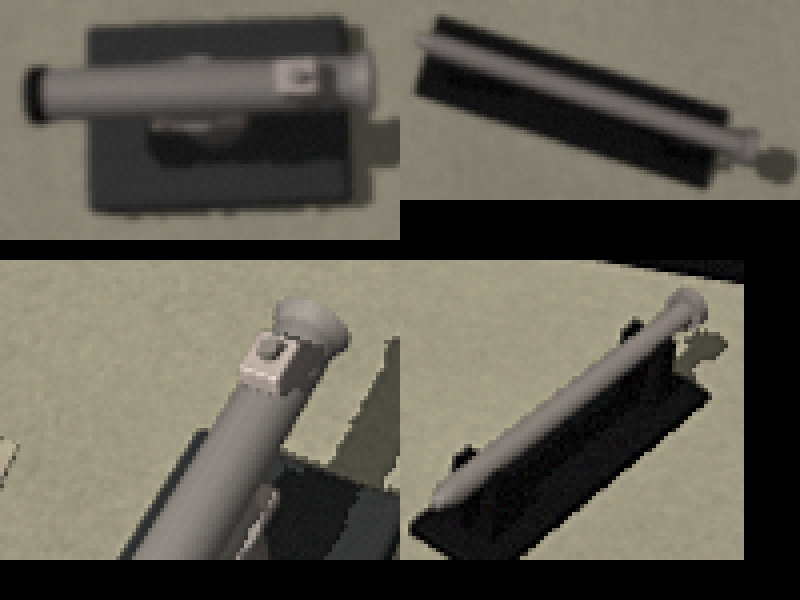

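The zoom shows the sleeve's mouth rim at top-view u≈284. The bar's tip is at about (373,190) and its flange end at about (475,221). I'll fit the axes over the dark bases.

```bash
cat > m1.py <<'E'
from h import *
import pickle
d=pickle.load(open("s0.pkl","rb")); T,S=d["top"],d["side"]
def axis(s,us,vr,z,thr):
    g=cv2.cvtColor(s["frame"],cv2.COLOR_RGB2GRAY).astype(float); pts=[];w=[]
    for u in us:
        vm=vr(u); r=np.arange(int(vm-9),int(vm+10)); p=g[r,u]; k=int(np.argmin(abs(r-vm)))
        a=k
        while a>0 and p[a-1]>thr: a-=1
        b=k
        while b<len(p)-1 and p[b+1]>thr: b+=1
        if a==0 or b==len(p)-1: continue
        lo=a-(p[a]-thr)/(p[a]-p[a-1]); hi=b+(p[b]-thr)/(p[b]-p[b+1])
        pts.append((u,r[0]+(lo+hi)/2)); w.append(hi-lo)
    pts=np.array(pts); P=np.array([onz(s,*q,z) for q in pts])
    vx,vy,x,y=cv2.fitLine(P[:,:2].astype(np.float32),cv2.DIST_HUBER,0,1e-5,1e-5).ravel()
    if vy<0: vx,vy=-vx,-vy
    n=(P[:,:2]-[x,y])@[-vy,vx]
    print(len(pts),"w",np.round(np.median(w),1),"std",n.std(),"yaw(from +y)",np.degrees(np.arctan2(-vx,vy)))
    return np.array([x,y]),np.array([vx,vy])
# top
c,e=axis(T,range(214,256),lambda u:179.0+(174.3-178.5)/(283-198)*(u-198),.11,70)
cb,eb=axis(T,range(388,452),lambda u:190+(u-373)*.304,.062,70)
def along(c,e,p): return (p-c)@e
m=onz(T,284,174,.11)[:2]; M=c+e*along(c,e,m); end=onz(T,196.5,179,.11)[:2]
print("mouth",M,"len",along(c,e,end)-along(c,e,m))
t=onz(T,373,190.3,.062)[:2]; f=onz(T,475,221,.062)[:2]
at,af=along(cb,eb,t),along(cb,eb,f); print("bar tip",cb+eb*at,"flange",cb+eb*af,"len",at-af)
mid=(at+af)/2-.1375+.135; print("origin",cb+eb*mid, "dir",eb,"sleeve dir",e)
# predict in side, for check
M3=np.r_[M,.11];e3=np.r_[e,0];o3=np.r_[cb+eb*mid,.062];b3=np.r_[eb,0]
print("side mouth",proj(S,M3),"end",proj(S,M3+.218*e3),"tip",proj(S,o3+.14*b3),"flange",proj(S,o3-.135*b3))
E
python3 m1.py
```

```text
42 w 12.0 std 0.0008184460747197639 yaw(from +y) 1.6572676
64 w 6.1 std 6.562107397417202e-05 yaw(from +y) -19.444036
mouth [0.57631684 0.09851058] len 0.22219283559088593
bar tip [ 0.54028414 -0.13281579] flange [ 0.44850855 -0.39278877] len 0.2756967784040824
origin [ 0.49356413 -0.2651597 ] dir [0.33288598 0.94296706] sleeve dir [-0.02892075  0.9995817 ]
side mouth [[277.59876913 225.59044116]] end [[223.14925655 317.10984718]] tip [[334.27591766 175.71558399]] flange [[398.0964367  126.46205283]]
```

Three measurements are in and consistent: bar length comes out at 275.7 mm and sleeve length at about 220 mm. I'll move to hover over the bar's origin and turn the jaws across it.

move_arm(
  deltas=[
    [0.0854,0.08,-0.19,0,0,0,-0.39],
    [0.0854,0.08,-0.19,0,0,0,-0.39],
    [0.0854,0.08,-0.19,0,0,0,-0.39],
    [0.0854,0.16,-0.38,0,0,0,-0.79],
    [0.0854,0.16,-0.38,0,0,0,-0.79],
    [0.0854,0.16,-0.38,0,0,0,-0.79],
    [0.0854,0.24,-0.57,0,0,0,-1.18],
    [0.0854,0.24,-0.57,0,0,0,-1.18],
    [0.0854,0.24,-0.57,0,0,0,-1.18],
    [0.0854,0.3,-0.71,-0.04,0,0,-1.5],
    [0.0854,0.3,-0.71,-0.04,0,0,-1.5],
    [0.0854,0.32,-0.76,-0.08,0,0,-1.573],
    [0.0854,0.32,-0.76,-0.108,0,0,-1.573],
    [0.0854,0.32,-0.76,-0.108,0,0,-1.573],
    [0.0854,0.32,-0.76,-0.108,0,0,-1.573],
  ],
)

```text
time: 1.98
tcp_pos: [0.4924, -0.2655, 0.1281]
orientation: [-2.563, -1.809, 0.004]
wrist_force: [-0.5, 0.1, -0.7]
opening: 0.0852
```

move_arm(
  deltas=[
    [0.0854,0.001,0,-0.04,0,0,0],
    [0.0854,0.001,0,-0.077,0,0,0],
    [0.0854,0.001,0,-0.077,0,0,0],
    [0.0,0.001,0,-0.077,0,0,0],
    [0.0,0.001,0,-0.077,0,0,0],
    [0.0,0.001,0,-0.077,0,0,0],
    [0.0,0.001,0,-0.077,0,0,0],
    [0.0,0.001,0,-0.077,0,0,0],
    [0.0,0.001,0,-0.077,0,0,0],
  ],
)

```text
time: 3.1
tcp_pos: [0.4948, -0.2647, 0.0553]
orientation: [2.564, 1.814, 0.001]
wrist_force: [-1.3, 1.0, 5.6]
opening: 0.0157
```

```bash
python3 - <<'E'
from h import *
import pickle
d=pickle.load(open("s0.pkl","rb")); T,S=d["top"],d["side"]
g=cv2.cvtColor(T["frame"],cv2.COLOR_RGB2GRAY)
for u in (205,216,222,228,235,240,250,278,281): print(u,g[164:194,u])
g=cv2.cvtColor(S["frame"],cv2.COLOR_RGB2GRAY)
for v in (240,258,270,285): print(v,g[v,215:290])
print(state())
E
```

```text
205 [133 132 132 133 133 131 133 128 113 108 114 117 121 123 118 110 104  95
  83  71  74 106 125 129 128 130 132 132 134 132]
216 [ 48  49  50  49  47  48  53  68  94 107 115 119 122 121 115 108 102  90
  80  67  53  48  47  49  50  49  50  51  48  49]
222 [ 47  47  47  48  48  47  55  76  99 110 115 119 119 118 113 107  98  89
  76  63  51  49  49  51  49  49  49  52  50  49]
228 [ 47  48  48  48  47  49  67  87 102 111 115 120 120 118 112 104  96  86
  72  63  61  67  78  59  33  24  23  24  26  28]
235 [ 47  48  47  50  54  70  90  98 107 113 115 116 119 115 109 102  93  81
  69  61  58  70  84  67  36  26  21  23  25  24]
240 [ 49  47  49  48  64  95 102 103 107 111 115 118 118 114 108 100  89  76
  64  59  57  74  96  82  54  42  38  28  22  22]
250 [ 47  47  48  45  47  59  79  98 108 112 116 116 114 112 104  96  86  72
  62  57  59  59  51  42  32  26  25  22  23  23]
278 [ 60  61  61  63  76  95 109 117 123 126 128 125 118 109  98  88  75  62
  61  61  61  61  59  58  59  59  59  58  58  56]
281 [108 108 104  97 102 111 115 120 125 130 128 123 115 109 105  99  89  80
  69  7
[... 1251 characters left out ...]
6  54  55  53  57
  55  55  55]
{'time': 3.1, 'qpos': array([-4.91276345e-01,  2.54429283e-01, -2.92673237e-01,  1.02244011e+00,
        1.01249831e-04,  1.41862328e+00]), 'joint_vel': array([ 0.00138688, -0.00071547,  0.00148367, -0.00103075,  0.00237077,
        0.00071417]), 'joint_torque': array([-1.06675930e-01, -4.64461827e+01,  3.14648616e+01, -7.15009477e-01,
       -5.37228060e-02, -3.64681066e-03]), 'tcp_pos': array([ 0.49481276, -0.26470603,  0.05534755]), 'orientation': array([2.56355563e+00, 1.81411855e+00, 1.02264198e-03]), 'wrist_force': array([-1.34386092,  1.00681554,  5.56861211]), 'ft_torque': array([ 0.17258185,  0.23749401, -0.03246012]), 'opening': 0.015734963618480473}
```

```bash
cat > m2.py <<'E'
from h import *
import pickle
from scipy.optimize import least_squares
d=pickle.load(open("s0.pkl","rb")); T,S=d["top"],d["side"]
def dist(s,q,p,e):
    c,r=ray(s,*q); n=np.cross(r,e); n/=np.linalg.norm(n); return abs((p-c)@n)
top=[(205,171.5),(205,184.7),(216,171.27),(222,170.96),(250,169.8)]; side=[(248.6,258),(241.2,270),(232.2,285)]
for use in("both","top","side"):
    def res(a):
        p=np.array([a[0],.2,.11]); e=np.array([-np.sin(a[1]),np.cos(a[1]),0]); r=[]
        if use!="side": r+=[dist(T,q,p,e)-.017 for q in top]
        if use!="top": r+=[dist(S,q,p,e)-.017 for q in side]
        return np.array(r)*1e3
    a=least_squares(res,[.573,.03]).x; print(use,"x@y.2",a[0],"yaw deg",np.degrees(a[1]),"x@mouth",a[0]+(.2-.0985)*np.tan(a[1]),np.round(res(a),2))
E
python3 m2.py
```

```text
both x@y.2 0.5712336580640569 yaw deg 1.7260713692342884 x@mouth 0.5742923347188047 [-0.16 -0.43 -0.85 -0.76 -1.06  0.9   0.97  0.67]
top x@y.2 0.5701133980377162 yaw deg 1.1350244035487793 x@mouth 0.5721243672638994 [-0.05 -0.52 -0.46 -0.22  0.2 ]
side x@y.2 0.5722643943572473 yaw deg 1.9619480841430208 x@mouth 0.5757413624943181 [-0.06  0.12 -0.05]
```

move_arm(
  deltas=[
    [0.0,0,0,0.03,0,0,0],
    [0.0,0,0,0.06,0,0,0],
    [0.0,0,0,0.09,0,0,0],
    [0.0,0,0,0.09,0,0,0],
  ],
)

```text
time: 3.6
tcp_pos: [0.4956, -0.2652, 0.1462]
orientation: [2.562, 1.813, 0.003]
wrist_force: [-0.0, -0.1, -3.2]
opening: 0.0161
```

move_arm(
  deltas=[
    [0.0,0.01,0.025,0,0,0,0.05],
    [0.0,0.02,0.05,0,0,0,0.1],
    [0.0,0.035,0.08,0,0,0,0.17],
    [0.0,0.05,0.115,0,0,0,0.24],
    [0.0,0.065,0.15,0,0,0,0.31],
    [0.0,0.08,0.18,-0.015,0,0,0.36],
    [0.0,0.085,0.194,-0.03,0,0,0.37],
    [0.0,0.085,0.194,-0.04,0,0,0.37],
    [0.0,0.085,0.194,-0.04,0,0,0.37],
    [0.0,0.085,0.194,-0.04,0,0,0.37],
    [0.0,0.085,0.194,-0.04,0,0,0.37],
  ],
)

```text
time: 4.97
tcp_pos: [0.5797, -0.0713, 0.1051]
orientation: [2.187, 2.253, 0.001]
wrist_force: [-0.4, 0.0, -2.8]
opening: 0.0159
```

```bash
cat > z.py <<'E'
import sys
from h import *
import pickle
n=sys.argv[1]; tb=eval(sys.argv[2]); sb=eval(sys.argv[3]); k=float(sys.argv[4])
W=[]
for c,b in(("top",tb),("side",sb)):
    s=snapshot(c); pickle.dump(s,open(n+c+".pkl","wb")); u0,v0,u1,v1=b
    W.append(cv2.resize(cv2.cvtColor(s["frame"][v0:v1,u0:u1],cv2.COLOR_RGB2BGR),None,fx=k,fy=k,interpolation=cv2.INTER_NEAREST))
w=max(x.shape[1] for x in W); W=[cv2.copyMakeBorder(x,0,6,0,w-x.shape[1],cv2.BORDER_CONSTANT) for x in W]
cv2.imwrite("pics/"+n+".png",np.vstack(W)); s=state(); print(s["time"],s["tcp_pos"],s["orientation"],s["wrist_force"],s["ft_torque"])
E
python3 z.py a "(190,145,420,215)" "(190,140,400,240)" 3.4
```

```text
5.075 [ 0.57971709 -0.07106078  0.1049641 ] [2.18703742e+00 2.25396579e+00 1.04296369e-03] [ 0.09467439 -0.06548407 -2.21357744] [-0.00779866 -0.00701566 -0.00141949]
```

View pics/a.png

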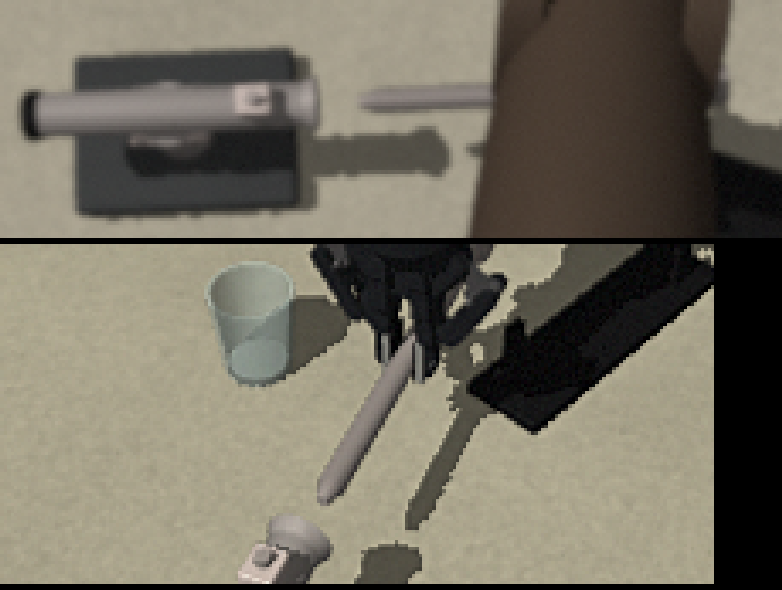

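The tip is in front of the mouth, at top (296,174) and side (286,214). I'll now measure its height and yaw against the sleeve.

```bash
cat > m3.py <<'E'
from h import *
import pickle
from scipy.optimize import least_squares
T,S=[pickle.load(open(f"a{c}.pkl","rb")) for c in("top","side")]
def metal(s): # table is yellowish, bar pinkish-grey: use R-B difference
    f=s["frame"].astype(int); return f[...,1]*2-f[...,0]-f[...,2]
gt=metal(T); gs=metal(S)
print(gt[166:182,310]); print(gs[185,290:325])
def dist(s,q,p,e):
    c,r=ray(s,*q); n=np.cross(r,e); n/=np.linalg.norm(n); return abs((p-c)@n)
def seg(row,thr,k):
    m=row<thr; a=k
    while m[a-1]: a-=1
    b=k
    while m[b+1]: b+=1
    f=lambda i,j:(thr-row[i])/(row[j]-row[i])
    return a-f(a,a-1), b+f(b,b+1)
pt=[];ps=[]
for u in range(303,333,3):
    col=gt[:,u].astype(float); thr=(np.median(col[150:165])+np.median(col[172:175]))/2
    a,b=seg(col,thr,173); pt+=[(u,a),(u,b)]
for v in range(174,206,3):
    k=int(round(285.6+(213.8-v)*.565)); row=gs[v].astype(float); thr=(np.median(row[k-25:k-12])+np.median(row[k-1:k+2]))/2
    a,b=seg(row,thr,k); ps+=[(a,v),(b,v)]
print("w",np.mean([pt[i+1][1]-pt[i][1] for i in range(0,len(pt),2)]),[round(ps[i+1][0]-ps[i][0],1) for i in range(0,len(ps),2)])
def res(a):
    p=np.array([a[0],0.,a[1]]); e=np.array([-np.sin(a[2]),np.cos(a[2]),a[3]])
    # centre lines: mean signed distance
    out=[]
    for s,P in((T,pt),(S,ps)):
        for i in range(0,len(P),2):
            m=tuple((np.array(P[i])+P[i+1])/2); c,r=ray(s,*m); n=np.cross(r,e); n/=np.linalg.norm(n); out.append((p-c)@n*1e3)
    return out
a=least_squares(res,[.578,.11,.03,0]).x
print("bar x,z at y=0",a[:2],"yaw",np.degrees(a[2]),"pitch up to tip",np.degrees(a[3]),np.round(res(a),1))
for y in(-.071,.0685,.0985): print(y,"x",a[0]-y*np.tan(a[2]),"z",a[1]+y*a[3])
E
python3 m3.py
```

```text
[13 11 13 11  4 -3 -6 -4 -4 -2 -1  6 10 12 10 10]
[20 20 19 18 16 17 19 13  1 -7  0 -1 -5 -1  1 -5  0 18 17 20 18 16 19 17
 17 19 22 16 14 18 15 16 10  7 11]
w 6.6802976190476215 [np.float64(8.9), np.float64(14.9), np.float64(8.9), np.float64(9.2), np.float64(9.1), np.float64(9.3), np.float64(9.1), np.float64(9.0), np.float64(9.4), np.float64(9.3), np.float64(9.8)]
bar x,z at y=0 [0.57505145 0.11888638] yaw 1.5491529411392617 pitch up to tip 1.9460008705246339 [ 0.  -0.1  0.6  0.2 -0.3 -0.3  0.2 -0.2 -0.3  0.1 -2.8  4.8 -0.8 -0.7
 -0.7 -0.1 -0.   0.1 -0.1  0.1  0.5]
-0.071 x 0.5769716009904406 z 0.11647492742701329
0.0685 x 0.5731989057987835 z 0.12121292250702094
0.0985 x 0.5723875734995024 z 0.12223184618014085
```

```bash
sed -i 's/loss//; s/a=least_squares(res,\[.578,.11,.03,0\]).x/a=least_squares(res,[.578,.11,.03,0],loss="soft_l1",f_scale=.3).x/' m3.py; python3 m3.py | tail -4; cat >> m2.py <<'E'
def res(a):
    p=np.array([a[0],.2,a[2]]); e=np.array([-np.sin(a[1]),np.cos(a[1]),0])
    return np.array([dist(T,q,p,e)-.017 for q in top]+[dist(S,q,p,e)-.017 for q in side])*1e3
a=least_squares(res,[.573,.03,.11],loss="soft_l1",f_scale=.3).x; print("zfree x@mouth",a[0]+.1015*np.tan(a[1]),np.degrees(a[1]),a[2],np.round(res(a),2))
E
python3 m2.py|tail -1
```

```text
-0.2  0.2  0.2  0.2 -0.2 -0.2  0.1]
-0.071 x 0.5762004164138786 z 0.12185640221346845
0.0685 x 0.5738173122487056 z 0.11754956666866447
0.0985 x 0.5733048167293134 z 0.1166233654762335
zfree x@mouth 0.5710911192140404 1.3158429676267873 0.11747851383133334 [ 0.09 -0.91 -0.4  -0.2  -0.01  0.23  0.11 -0.41]
```

Bar and sleeve agree to about 2 mm in x and 1 mm in z, which is inside the flare. I'll enter slowly.

move_arm(
  deltas=[
    [0.0,-0.001,0.008,0,0,0,0],
    [0.0,-0.001,0.016,0,0,0,0],
    [0.0,-0.002,0.024,0,0,0,0],
    [0.0,-0.002,0.032,0,0,0,0],
    [0.0,-0.002,0.037,0,0,0,0],
    [0.0,-0.002,0.041,0,0,0,0],
    [0.0,-0.002,0.045,0,0,0,0],
    [0.0,-0.002,0.045,0,0,0,0],
  ],
)

```text
time: 6.08
tcp_pos: [0.5775, -0.0253, 0.1043]
orientation: [2.186, 2.256, -0.0]
wrist_force: [-0.0, -0.6, -3.1]
opening: 0.0158
```

move_arm(
  deltas=[
    [0.0,0,0.004,0,0,0,0],
    [0.0,0,0.008,0,0,0,0],
    [0.0,0,0.012,0,0,0,0],
    [0.0,0,0.016,0,0,0,0],
    [0.0,-0.001,0.02,0,0,0,0],
    [0.0,-0.001,0.02,0,0,0,0],
  ],
)

```text
time: 6.82
tcp_pos: [0.5767, -0.005, 0.1044]
orientation: [2.186, 2.256, 0.001]
wrist_force: [2.0, 0.3, -3.0]
opening: 0.016
```

```bash
python3 -c "
from h import *
s=state();print(s['tcp_pos'],s['wrist_force'],s['ft_torque'],s['orientation'])"
```

```text
[ 0.57665217 -0.00503748  0.10437772] [ 2.00194328  0.33159603 -2.98022365] [ 0.12882494 -0.30080245 -0.13830464] [2.18638027e+00 2.25593947e+00 1.05181878e-03]
```

move_arm(
  deltas=[
    [0.0,0.001,0.0,0,0,0,0],
    [0.0,0.001,0.003,0,0,0,0],
    [0.0,0.001,0.006,0,0,0,0],
    [0.0,0.001,0.009,0,0,0,0],
    [0.0,0.001,0.012,0,0,0,0],
    [0.0,0.001,0.012,0,0,0,0],
  ],
)

```text
time: 7.58
tcp_pos: [0.5775, 0.0068, 0.1043]
orientation: [-2.186, -2.256, 0.0]
wrist_force: [-0.6, 0.4, -2.5]
opening: 0.0157
```

```bash
cat > f.py <<'E'
from h import *
s=state();print(s['time'],s['tcp_pos'].round(4),s['wrist_force'].round(2),s['ft_torque'].round(3),s['orientation'].round(4),s['opening'])
E
python3 f.py
```

```text
7.575 [0.5775 0.0068 0.1043] [-0.58  0.36 -2.49] [-0.016  0.025 -0.025] [-2.1863 -2.2561  0.    ] 0.01572451534862295
```

move_arm(
  deltas=[
    [0.0,0,0.003,0,0,0,0],
    [0.0,0,0.006,0,0,0,0],
    [0.0,0,0.009,0,0,0,0],
    [0.0,0,0.012,0,0,0,0],
    [0.0,0,0.012,0,0,0,0],
  ],
)

```text
time: 8.2
tcp_pos: [0.5775, 0.0183, 0.1042]
orientation: [2.187, 2.255, -0.001]
wrist_force: [0.3, -2.3, -3.4]
opening: 0.0161
```

```bash
python3 f.py
```

```text
8.2 [0.5775 0.0183 0.1042] [ 0.33 -2.28 -3.41] [-0.584 -0.075  0.002] [ 2.1867e+00  2.2551e+00 -9.0000e-04] 0.016095251558642668
```

move_arm(
  deltas=[
    [0.0,0,0.003,0,0,0,0],
    [0.0,0,0.006,0,0,0,0],
    [0.0,0,0.009,0,0,0,0],
    [0.0,0,0.012,0,0,0,0],
  ],
)

```text
time: 8.7
tcp_pos: [0.5773, 0.0297, 0.1041]
orientation: [2.187, 2.254, -0.003]
wrist_force: [0.1, -5.4, -3.4]
opening: 0.0157
```

```bash
python3 f.py
```

```text
8.7 [0.5773 0.0297 0.1041] [ 0.06 -5.4  -3.38] [-1.232  0.03   0.055] [ 2.1866  2.2543 -0.0029] 0.015665615726265614
```

move_arm(
  deltas=[
    [0.0,0,0.003,0,0,0,0],
    [0.0,0,0.006,0,0,0,0],
    [0.0,0,0.009,0,0,0,0],
    [0.0,0,0.012,0,0,0,0],
    [0.0,0,0.015,0,0,0,0],
    [0.0,0,0.016,0,0,0,0],
    [0.0,0,0.016,0,0,0,0],
  ],
)

```text
time: 9.57
tcp_pos: [0.5771, 0.0463, 0.104]
orientation: [-2.187, -2.255, 0.002]
wrist_force: [-0.7, -4.6, -4.5]
opening: 0.016
```

```bash
python3 f.py; python3 z.py b "(190,145,420,215)" "(190,140,400,240)" 3.4; python3 f.py
```

```text
9.575 [0.5771 0.0463 0.104 ] [-0.75 -4.56 -4.48] [-0.956  0.116  0.13 ] [-2.1866e+00 -2.2554e+00  1.6000e-03] 0.01604469442086362
9.675 [0.57721613 0.04628288 0.10408362] [-2.18665893e+00 -2.25549179e+00  1.18676416e-03] [-1.19790537 -4.56109266 -4.94106643] [-0.99254829  0.10492195  0.09564969]
9.675 [0.5772 0.0463 0.1041] [-1.2  -4.56 -4.94] [-0.993  0.105  0.096] [-2.1867e+00 -2.2555e+00  1.2000e-03] 0.015980630677997956
```

View pics/b.png

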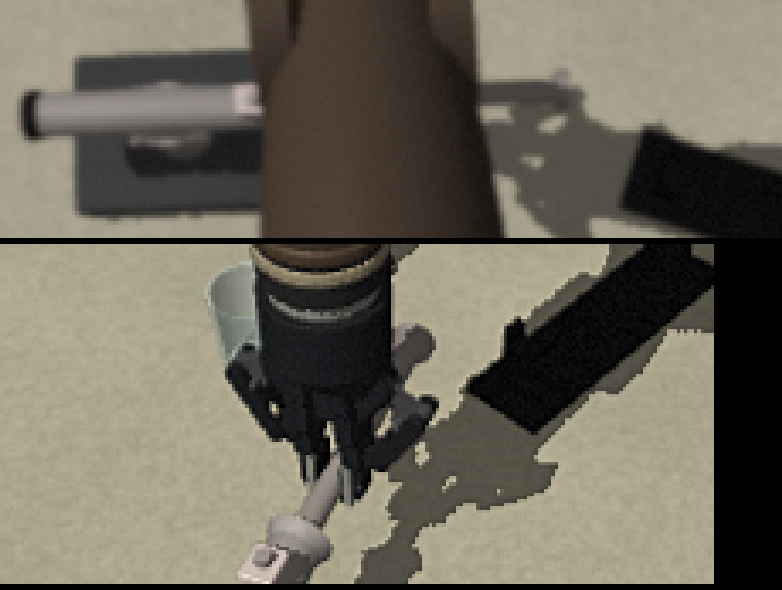

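The bar is in the bore with its tip about 88 mm deep, and the drag is about 4.5 N. I'll release and straddle back towards the flange.

move_arm(
  deltas=[
    [0.0854,0,0,0,0,0,0],
    [0.0854,0,0,0,0,0,0],
    [0.0854,0,0,0,0,0,0],
    [0.0854,0,0,0,0,0,0],
    [0.0854,0,0,0,0,0,0],
    [0.0854,0.001,-0.02,0,0,0,0],
    [0.0854,0.001,-0.04,0,0,0,0],
    [0.0854,0.002,-0.06,0,0,0,0],
    [0.0854,0.002,-0.08,0,0,0,0],
    [0.0854,0.003,-0.104,0,0,0,0],
    [0.0854,0.003,-0.104,0,0,0,0],
    [0.0854,0.003,-0.104,0,0,0,0],
  ],
)

```text
time: 11.18
tcp_pos: [0.5804, -0.0579, 0.1042]
orientation: [-2.187, -2.255, -0.0]
wrist_force: [-1.2, 0.6, -0.3]
opening: 0.085
```

```bash
python3 f.py; python3 z.py c "(190,145,420,215)" "(190,130,400,240)" 3.2; python3 f.py
```

```text
11.175 [ 0.5804 -0.0579  0.1042] [-1.23  0.64 -0.28] [ 0.046 -0.033  0.032] [-2.1873e+00 -2.2546e+00 -1.0000e-04] 0.08496669511356619
11.275 [ 0.58043475 -0.05719165  0.10426796] [-2.18607936e+00 -2.25592983e+00 -1.69042237e-04] [-0.12866012 -0.79861272 -0.32250187] [-0.05293184  0.00314696 -0.02230807]
11.275 [ 0.5804 -0.0572  0.1043] [-0.13 -0.8  -0.32] [-0.053  0.003 -0.022] [-2.1861e+00 -2.2559e+00 -2.0000e-04] 0.08522998943197756
```

View pics/c.png

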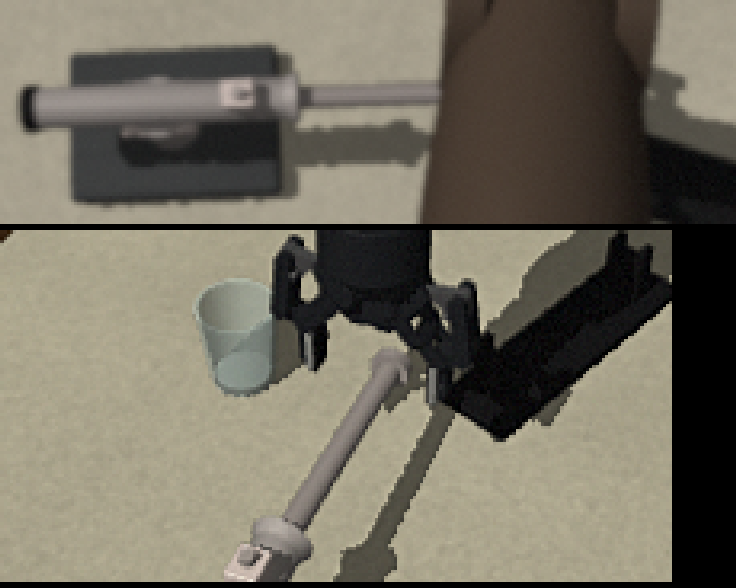

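The bar stayed put with its flange at side (313,172), and the fingers straddle it. I'll check the flange and axis against the TCP.

```bash
sed -e 's/f"a{c}.pkl"/f"c{c}.pkl"/' -e 's/range(303,333,3)/range(290,324,3)/' -e 's/,173); pt/,174); pt/' -e 's/range(174,206,3)/range(184,216,3)/' -e 's/285.6+(213.8-v)\*.565/190+330\/3.2+(130+220\/3.2-v)*.55/' -e 's/col\[172:175\]/col[173:176]/' m3.py > m4.py
cat >> m4.py <<'E'
for y in(-.0572,-.079,-.089):
    for z in (.104,.11,.117): print(y,z,proj(S,[a[0]-y*np.tan(a[2]),y,z]).round(1))
E
python3 m4.py
```

```text
[11 13 12 11  7  1 -4 -3 -5 -2 -5  2  9 11 12 11]
[17 20 18 16 19 15 16 18 17 11 -2 -6 -1 -4 -4 -2 -5  1  0 22 13  8  6 19
 18 19 22 20 16 19 17 23 19 18 11]
w 6.625876322751324 [np.float64(8.8), np.float64(9.2), np.float64(9.2), np.float64(9.2), np.float64(9.0), np.float64(9.3), np.float64(9.3), np.float64(9.5), np.float64(9.6), np.float64(9.9), np.float64(9.9)]
bar x,z at y=0 [0.57512155 0.11114149] yaw 1.663145943209463 pitch up to tip 3.047545869350726 [ 0.2  0.2 -0.4  0.3 -0.5 -0.1  0.1 -0.4 -0.3  0.   0.1  0.5 -0.4  0.1
  0.2 -0.2  0.1  0.5  0.  -0.1  0.1  0.1 -0.3]
-0.071 x 0.5771830740896696 z 0.10736501757234604
0.0685 x 0.5731326179186481 z 0.11478498205118441
0.0985 x 0.5722615520754176 z 0.1163806733369561
-0.0572 0.104 [[308.3 179.1]]
-0.0572 0.11 [[308.2 177.3]]
-0.0572 0.117 [[308.2 175.1]]
-0.079 0.104 [[311.8 173.1]]
-0.079 0.11 [[311.8 171.2]]
-0.079 0.117 [[311.8 169. ]]
-0.089 0.104 [[313.4 170.4]]
-0.089 0.11 [[313.4 168.5]]
-0.089 0.117 [[313.4 166.3]]
```

Everything agrees: the flange front is at y≈-0.079, the tip is about 87 mm deep, and the bar sags about 3 mm. I'll lower slightly and regrip.

move_arm(
  deltas=[
    [0.0854,0,0,-0.004,0,0,0],
    [0.0854,0,0,-0.004,0,0,0],
    [0.0,0,0,-0.004,0,0,0],
    [0.0,0,0,-0.004,0,0,0],
    [0.0,0,0,-0.004,0,0,0],
    [0.0,0,0,-0.004,0,0,0],
    [0.0,0,0,-0.004,0,0,0],
    [0.0,0,0,-0.004,0,0,0],
  ],
)

```text
time: 12.28
tcp_pos: [0.5805, -0.0575, 0.1004]
orientation: [2.187, 2.256, 0.0]
wrist_force: [-0.5, 0.1, 0.5]
opening: 0.0159
```

```bash
python3 f.py
```

```text
12.275 [ 0.5805 -0.0575  0.1004] [-0.55  0.12  0.48] [0.024 0.132 0.008] [2.1867e+00 2.2556e+00 1.0000e-04] 0.015920802019928414
```

move_arm(
  deltas=[
    [0.0,0,0.003,0,0,0,0],
    [0.0,0,0.006,0,0,0,0],
    [0.0,0,0.009,0,0,0,0],
    [0.0,0,0.012,0,0,0,0],
  ],
)

```text
time: 12.78
tcp_pos: [0.5807, -0.0504, 0.1008]
orientation: [2.184, 2.247, -0.012]
wrist_force: [-0.8, -20.6, 3.0]
opening: 0.0155
```

```bash
python3 f.py
```

```text
12.775 [ 0.5807 -0.0504  0.1008] [ -0.84 -20.58   3.04] [-4.03   0.267  0.267] [ 2.1842  2.2466 -0.0121] 0.015502535604605698
```

It's binding at 20 N, so I'll ease back and lift a little.

move_arm(
  deltas=[
    [0.0,0,-0.004,0,0,0,0],
    [0.0,0,-0.005,0.001,0,0,0],
    [0.0,0,-0.005,0.0015,0,0,0],
  ],
)

```text
time: 13.15
tcp_pos: [0.5805, -0.0502, 0.1017]
orientation: [-2.186, -2.256, -0.0]
wrist_force: [0.6, 1.1, 1.4]
opening: 0.0155
```

```bash
python3 f.py
```

```text
13.15 [ 0.5805 -0.0502  0.1017] [0.61 1.12 1.4 ] [0.146 0.02  0.   ] [-2.1863e+00 -2.2556e+00 -3.0000e-04] 0.015533508692113175
```

move_arm(
  deltas=[
    [0.0,0,0.001,0.0015,0,0,0],
    [0.0,0,0.003,0.0015,0,0,0],
    [0.0,0,0.005,0.0015,0,0,0],
  ],
)

```text
time: 13.52
tcp_pos: [0.5803, -0.0473, 0.1032]
orientation: [2.186, 2.253, -0.006]
wrist_force: [-1.1, -7.3, -0.5]
opening: 0.016
```

```bash
python3 f.py
```

```text
13.525 [ 0.5803 -0.0473  0.1032] [-1.12 -7.28 -0.51] [-1.765  0.132  0.127] [ 2.1856  2.2528 -0.0059] 0.01601550393844022
```

move_arm(
  deltas=[
    [0.0,0,0.003,0.0005,0,0,0],
    [0.0,0,0.006,0.0005,0,0,0],
    [0.0,0,0.009,0.0005,0,0,0],
  ],
)

```text
time: 13.9
tcp_pos: [0.5802, -0.0384, 0.1036]
orientation: [2.186, 2.253, -0.006]
wrist_force: [-0.2, -8.9, -0.3]
opening: 0.0157
```

```bash
python3 f.py
```

```text
13.9 [ 0.5802 -0.0384  0.1036] [-0.24 -8.88 -0.26] [-1.844  0.169  0.186] [ 2.1858  2.2527 -0.0062] 0.01567610503446217
```

move_arm(
  deltas=[
    [0.0,0,0.003,0.0005,0,0,0],
    [0.0,0,0.006,0.0005,0,0,0],
    [0.0,0,0.009,0.0005,0,0,0],
    [0.0,0,0.012,0.0005,0,0,0],
  ],
)

```text
time: 14.4
tcp_pos: [0.58, -0.0266, 0.104]
orientation: [2.186, 2.253, -0.007]
wrist_force: [-1.4, -9.3, 0.9]
opening: 0.0157
```

```bash
python3 f.py
```

```text
14.4 [ 0.58   -0.0266  0.104 ] [-1.38 -9.26  0.85] [-2.05   0.237  0.193] [ 2.1857  2.2526 -0.0071] 0.015729863017947578
```

move_arm(
  deltas=[
    [0.0,-0.0005,0.003,0.001,0,0,0],
    [0.0,-0.0005,0.006,0.001,0,0,0],
    [0.0,-0.001,0.009,0.001,0,0,0],
    [0.0,-0.001,0.012,0.001,0,0,0],
  ],
)

```text
time: 14.9
tcp_pos: [0.5793, -0.0143, 0.1051]
orientation: [2.186, 2.253, -0.006]
wrist_force: [-0.4, -8.2, 0.3]
opening: 0.0158
```

```bash
python3 f.py
```

```text
14.9 [ 0.5793 -0.0143  0.1051] [-0.44 -8.23  0.25] [-1.788  0.125  0.149] [ 2.1859  2.2525 -0.006 ] 0.01584983380821378
```

move_arm(
  deltas=[
    [0.0,0,0.003,0.0005,0,0,0],
    [0.0,0,0.006,0.0005,0,0,0],
    [0.0,-0.0005,0.009,0.0005,0,0,0],
    [0.0,-0.0005,0.012,0.0005,0,0,0],
  ],
)

```text
time: 15.4
tcp_pos: [0.5788, -0.0024, 0.1056]
orientation: [2.186, 2.252, -0.006]
wrist_force: [-0.6, -8.4, -0.0]
opening: 0.0162
```

```bash
python3 f.py
```

```text
15.4 [ 0.5788 -0.0024  0.1056] [-0.58 -8.36 -0.03] [-1.791  0.065  0.052] [ 2.1859  2.2524 -0.006 ] 0.016164861556622362
```

move_arm(
  deltas=[
    [0.0,0,0.003,0,0,0,0],
    [0.0,0,0.006,0,0,0,0],
    [0.0,-0.0005,0.009,0,0,0,0],
    [0.0,-0.0005,0.012,0,0,0,0],
  ],
)

```text
time: 15.9
tcp_pos: [0.5783, 0.0093, 0.1057]
orientation: [2.186, 2.252, -0.007]
wrist_force: [-0.9, -9.3, -0.3]
opening: 0.0158
```

```bash
python3 f.py
```

```text
15.9 [0.5783 0.0093 0.1057] [-0.94 -9.25 -0.25] [-2.055  0.127  0.085] [ 2.1857  2.2517 -0.0065] 0.015758376809663688
```

move_arm(
  deltas=[
    [0.0,0,0.002,0,0,0,0],
    [0.0,0,0.004,0,0,0,0],
    [0.0,0,0.006,0,0,0,0],
  ],
)

```text
time: 16.27
tcp_pos: [0.5782, 0.0149, 0.1058]
orientation: [2.185, 2.251, -0.008]
wrist_force: [-1.1, -11.9, 0.7]
opening: 0.0157
```

move_arm(
  deltas=[
    [0.0,-0.0005,0.0015,0,0,0,0],
    [0.0,-0.0005,0.003,0,0,0,0],
    [0.0,-0.0005,0.004,0,0,0,0],
  ],
)

```text
time: 16.65
tcp_pos: [0.5779, 0.0189, 0.1059]
orientation: [2.185, 2.251, -0.007]
wrist_force: [-0.9, -9.7, 1.3]
opening: 0.0156
```

move_arm(
  deltas=[
    [0.0,-0.0005,0.0015,0.0005,0,0,0],
    [0.0,-0.0005,0.003,0.0005,0,0,0],
    [0.0,-0.0005,0.004,0.0005,0,0,0],
  ],
)

```text
time: 17.02
tcp_pos: [0.5775, 0.0236, 0.1062]
orientation: [2.186, 2.252, -0.005]
wrist_force: [0.2, -8.9, 0.2]
opening: 0.0158
```

```bash
python3 f.py
```

```text
17.025 [0.5775 0.0236 0.1062] [ 0.18 -8.87  0.24] [-1.813 -0.024  0.066] [ 2.1858  2.2519 -0.0054] 0.015818744911682107
```

move_arm(
  deltas=[
    [0.0,0,0.0015,0,0,0,0],
    [0.0,0,0.003,0,0,0,0],
    [0.0,0,0.004,0,0,0,0],
  ],
)

```text
time: 17.4
tcp_pos: [0.5774, 0.0275, 0.1062]
orientation: [2.186, 2.252, -0.006]
wrist_force: [-0.6, -7.6, 0.9]
opening: 0.0158
```

move_arm(
  deltas=[
    [0.0,0,0.001,0,0,0,0],
    [0.0,0,0.002,0,0,0,0],
    [0.0,0,0.003,0,0,0,0],
  ],
)

```text
time: 17.77
tcp_pos: [0.5773, 0.0303, 0.1062]
orientation: [2.186, 2.252, -0.006]
wrist_force: [0.2, -8.7, 0.0]
opening: 0.0155
```

move_arm(
  deltas=[
    [0.0,0,0.001,0,0,0,0],
    [0.0,0,0.002,0,0,0,0],
    [0.0,0,0.003,0,0,0,0],
  ],
)

```text
time: 18.15
tcp_pos: [0.5774, 0.0331, 0.1063]
orientation: [2.185, 2.251, -0.007]
wrist_force: [0.8, -11.2, 0.8]
opening: 0.0158
```

move_arm(
  deltas=[
    [0.0,-0.0003,0.001,0,0,0,0],
    [0.0,-0.0003,0.002,0,0,0,0],
    [0.0,-0.0003,0.003,0,0,0,0],
  ],
)

```text
time: 18.52
tcp_pos: [0.5772, 0.0356, 0.1063]
orientation: [2.185, 2.25, -0.008]
wrist_force: [0.2, -12.1, 0.8]
opening: 0.0161
```

The force has risen by about 2.5 N, so this is likely the buffer. I'll go on gently to find the solid stop.

move_arm(
  deltas=[
    [0.0,0,0.001,0,0,0,0],
    [0.0,0,0.002,0,0,0,0],
    [0.0,0,0.002,0,0,0,0],
  ],
)

```text
time: 18.9
tcp_pos: [0.5771, 0.0371, 0.1063]
orientation: [2.185, 2.25, -0.009]
wrist_force: [0.2, -12.8, 1.4]
opening: 0.0155
```

move_arm(
  deltas=[
    [0.0,0,0.001,0,0,0,0],
    [0.0,0,0.002,0,0,0,0],
    [0.0,0,0.002,0,0,0,0],
  ],
)

```text
time: 19.27
tcp_pos: [0.5771, 0.0373, 0.1063]
orientation: [2.184, 2.246, -0.013]
wrist_force: [-0.5, -20.4, 1.9]
opening: 0.016
```

move_arm(
  deltas=[
    [0.0,0,-0.003,0,0,0,0],
    [0.0,0,-0.004,0.0007,0,0,0],
    [0.0,0,-0.004,0.0007,0,0,0],
  ],
)

```text
time: 19.65
tcp_pos: [0.5771, 0.037, 0.1065]
orientation: [2.187, 2.253, -0.004]
wrist_force: [0.9, -6.9, -1.6]
opening: 0.0158
```

move_arm(
  deltas=[
    [0.0,0,0.002,0,0,0,0],
    [0.0,0,0.003,0,0,0,0],
    [0.0,0,0.0045,0,0,0,0],
    [0.0,0,0.0045,0,0,0,0],
  ],
)

```text
time: 20.15
tcp_pos: [0.577, 0.0375, 0.1065]
orientation: [2.184, 2.246, -0.015]
wrist_force: [1.0, -20.8, -2.0]
opening: 0.0156
```

It stops at the same position under a different side load. One slightly firmer push will confirm it, then I'll relax fully.

move_arm(
  deltas=[
    [0.0,0,0.001,-0.0004,0,0,0],
    [0.0,0,0.0015,-0.0004,0,0,0],
    [0.0,0,0.0015,-0.0004,0,0,0],
  ],
)

```text
time: 20.52
tcp_pos: [0.577, 0.0376, 0.1064]
orientation: [2.184, 2.244, -0.018]
wrist_force: [0.5, -26.4, 0.1]
opening: 0.0158
```

move_arm(
  deltas=[
    [0.0,0,-0.003,0,0,0,0],
    [0.0,0,-0.005,0,0,0,0],
    [0.0,0,-0.0065,0,0,0,0],
    [0.0,0,-0.0065,0,0,0,0],
  ],
)

```text
time: 21.02
tcp_pos: [0.5771, 0.0371, 0.1064]
orientation: [2.187, 2.254, -0.003]
wrist_force: [-0.0, -6.1, -1.9]
opening: 0.0158
```

```bash
python3 f.py
```

```text
21.025 [0.5771 0.0371 0.1064] [-0.   -6.14 -1.92] [-1.441 -0.008 -0.025] [ 2.1866  2.2541 -0.0027] 0.01579362053824325
```

move_arm(
  deltas=[
    [0.0854,0,0,0,0,0,0],
    [0.0854,0,0,0,0,0,0],
    [0.0854,0,0,0,0,0,0],
    [0.0854,0,0,0,0,0,0],
    [0.0854,0,0,0,0,0,0],
    [0.0854,0,0,0.03,0,0,0],
    [0.0854,0,0,0.06,0,0,0],
    [0.0854,0,0,0.1,0,0,0],
    [0.0854,-0.05,-0.03,0.13,0,0,0],
    [0.0854,-0.1,-0.07,0.14,0,0,0],
    [0.0854,-0.15,-0.11,0.14,0,0,0],
    [0.0854,-0.2,-0.15,0.14,0,0,0],
    [0.0854,-0.2,-0.15,0.14,0,0,0],
    [0.0854,-0.2,-0.15,0.14,0,0,0],
  ],
)

```text
time: 22.78
tcp_pos: [0.3773, -0.1123, 0.247]
orientation: [2.188, 2.253, 0.002]
wrist_force: [-0.7, -0.1, 0.4]
opening: 0.085
```

```bash
python3 z.py d "(190,100,440,290)" "(190,110,390,215)" 2.0; python3 - <<'E'
from h import *
import pickle
S=pickle.load(open("dside.pkl","rb"));T=pickle.load(open("dtop.pkl","rb"))
# flange expected rear y at 0.0371-.0575... : flange front = tcp -.0215
for y in(.0155,.0055): print(y,proj(S,[.578,y,.108]),proj(T,[.578,y,.108]))
E
```

```text
22.875 [ 0.37814323 -0.11163897  0.24657449] [2.18579369e+00 2.25629240e+00 7.30988802e-04] [-0.06367655  0.18026523  0.3515914 ] [ 0.01089547  0.01871867 -0.02211   ]
0.0155 [[294.21347437 198.92400721]] [[316.70296033 172.732511  ]]
0.0055 [[296.15989555 195.88097503]] [[320.63747527 172.6693873 ]]
```

View pics/d.png

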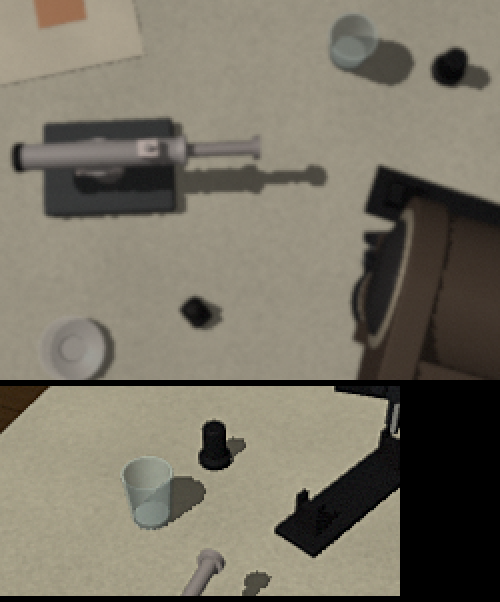

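The flange's rear end is at top u≈320.5 against 320.6 predicted, so the bar stayed where I left it. About 93 mm is outside, the bystanders haven't moved, and the arm is clear. Handing in.

```bash
python3 -c "
from rig import *
print(close_job())"
```

```text
the job is handed in; nothing more can be done
None
```

The bar is home in the sleeve and the job is handed in at about 23 s on the robot's clock.

- **First stage:** I lifted the bar from its cradle and slid its tip about 88 mm into the sleeve, past the brake. Then I let go, moved back and gripped it again just ahead of the flange.
- **Binding:** The second push bound once, at about 21 N. I eased back and lifted slightly to level the bar, and it then ran on at about 8–12 N.
- **Stop:** The force rose by about 2.5 N at the buffer. About 4–5 mm further on, the bar stopped. It held at the same position, within 0.3 mm, under three pushes of 20, 21 and 26 N, with different vertical loads. The highest force I read was 26 N, against the 45 N limit, but I only read forces at the end of each move.
- **Last checks:** The final picture shows the flange's rear end where predicted, with about 93 mm of bar outside (84–109 mm expected). The beaker, eyepiece, specimen and dish are where they were, and the arm is touching nothing.
- **Disagreements:** The two cameras differed by up to about 4 mm on where the sleeve is sideways and by about 7 mm on height. I therefore relied on bar-to-sleeve comparisons and felt forces. I could not measure the buffer directly; that the bar is home rests on the felt stop and the depth.

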